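# Close the pressure pot and torque its clamp until the wrench clicks

### The job

Close the pressure pot: set the loose cover down level on its rim, letting go only once it sits there. Then swing the click wrench on the clamp bolt clockwise (seen from above), which turns the clamp dog over the cover, until the bolt is tight and the wrench handle breaks over at its joint; stop there without forcing it to the end of its play, ease off so that the handle springs straight, and leave the dog over the cover. Do not disturb the tin, the sanding block or the plane.

Things in the scene. Friction and masses are not known exactly. Their poses are not given: they have to be found in the camera images.
- pot_station: fixed pressure pot station: dark steel base plate 110 x 220 x 12 mm (x, y, z) carrying an open aluminium pot and a steel clamp post. Origin on the bench under the bolt axis; the pot's axis is 85 mm along its +y; z up. The plate spans y -65 to +155 mm and x +-55 mm
- pot_rim (a point): centre of the pot's mouth, on the top plane of the rim, 70 mm above the bench. Pot: outside diameter 90 mm, bore 80 mm. Axes as pot_station
- bolt_axis (a point): point on the vertical axis of the clamp bolt, 100 mm above the bench, the height of the wrench handle's centre line. Axes as pot_station. The bolt comes tight when the dog points at the pot centre within 0.2 rad; just where differs each time and cannot be read beforehand. Running it down takes about 3 N across the wrench grip; it then stays where it is left
- dog_tip (a point): on the underside of the clamp dog (flat dark steel finger 22 mm wide, 10 mm thick, reaching 50 mm from the bolt axis), 45 mm from the axis, 80.5 mm above the bench: 2.5 mm over the seated cover's flange. x points out along the dog. It turns with bolt and wrench head. It starts 1.0 to 1.6 rad anticlockwise (from above) of the direction bolt to pot centre, clear of the cover's way
- wrench_head (a point): breakaway joint of the wrench, 35 mm from the bolt axis, 100 mm above the bench; belongs to the rigid head, x points from the bolt out along it, 75 degrees anticlockwise (from above) of the dog. Head ring 38 mm across, top 109 mm above the bench. When it gives, the handle bends clockwise here; it has clicked at 0.06 rad, its play ends at 0.2 rad, keep under 0.16. Eased back, it springs straight
- wrench_grip (a point): centre of the wrench's black round grip (25 mm thick, level, 105 to 200 mm from the bolt axis; inside that a 16 mm shank), 150 mm from the axis, 100 mm above the bench; on the hinged handle, x outward along it. Once the bolt is tight the force needed here rises from 3 to about 10 N, then the joint gives: the force stops rising and stays at 10 to 11 N while the handle bends, until its play ends
- cover: loose aluminium pot cover, 0.2 kg: flange 96 mm across and 8 mm thick; below it a centring spigot 71 mm across, tapered to 64 mm, 7 mm deep; on top a black round knob 22 mm across and 28 mm high. Origin at the centre of the spigot's underside, z up; starts standing flat on the bench, total height 43 mm
- cover_seat (a point): centre of the underside of the cover's flange, 7 mm above the cover's origin; lies on pot_rim when seated. Axes as cover
- cover_knob (a point): centre of the cover's knob, 30 mm above the cover's origin, where it is gripped from above (15 mm above the flange's top, 13 mm below the knob's top)
- wax_tin: bystander: round tin with lid, 69 mm across, 59 mm high; origin at its underside. Leave it alone
- sanding_block: bystander: cork sanding block, 60 x 97 x 26 mm; origin at its underside. Leave it alone
- block_plane: bystander: small wooden plane, 52 x 150 x 80 mm; origin at its underside. Leave it alone
Things that resemble listed ones, but are neither listed nor needed, are in the scene too. There is more than one size of the cover; the one meant has the size given above.

How it is judged:
By the outcome, as a careful person would: the job done as asked, in the order asked, and still so for the second after the job is handed in, with the robot touching nothing.
It also fails if it takes over 67 s, if anything falls off the work surface, if the arm or the gripper's body presses on something with over 40 N, if the wrist force passes 120 N, or if a joint passes its speed limit or range.

### The arm

A 6-joint arm with a two-finger parallel gripper is mounted at the origin on the work surface; the furniture and walls round the work are solid. World frame = base frame: x ahead of the robot, y to its left, z up, the work surface at z = 0. Lengths are in m, angles in rad, forces in N, time in s.
With the tool pointing down it reaches from about 0.35 to 0.875 m from the base axis. Payload 4.2 kg.
Tool frame: the origin (TCP) lies midway between the tips of the shut fingers; the grasp point (between the pads) lies 19 mm behind it; y points along the fingers, z is the direction in which the jaws open and shut, and the axes are right-handed (so a half turn about y gives the same grasp; the last joint's range is limited). The gripper opens to 85 mm and grips with 20 to 120 N. Pads are 22 mm wide; open, the fingers measure 114 mm over their backs; the gripper's body (76 mm by 85 mm) begins 54 mm behind the grasp point. The pads swing forward as they close: fully open they stand 13 mm farther back than shut.
Start: joints at [1.501, 0.385, 0.008, 0, -1.194, -0.259], TCP at [0.202, 0.592, 0.231] pointing down, gripper open.
Joint ranges: [-3.14, 3.14], [-1.21, 2.06], [-1.07, 1.41], [-3.16, 2.05], [-2.99, -0.16], [-3.1, 3.1]. Speed limits (rad/s): [2.79, 2.79, 3.14, 3.14, 3.14, 3.14].

### API

Orientations are given as a 3x3 rotation matrix whose columns are the frame's x, y, z axes.
In Python, from plant import * gives the robot as it stands.
- The arm moves only by the shell command python3 -m handwheel 'ROWS'. ROWS is JSON, a list of rows, each a list of 3 entries, a list of its own where there are three numbers: the shift along the tool's x, y, z in m, then the turn, a rotation vector about the tool's x, y, z in degrees, then the finger opening in m, from 0 to 0.0854. A call has 1 to 5 rows; each row is the pose to reach, as a shift and turn from the pose measured when the call began, along the tool's axes at that moment; what a row does not reach only later rows make up. A row lasts 1/8 s, in which the tool goes at most 62.5 mm and 10.7 degrees, less where a joint would pass 70% of its speed; a pose out of reach is approached as far as the arm can. A call with a gripper value outside its range is refused whole. The fingers move at their own pace and stop on an object; the grip force is fixed at half the most. Time passes only in rows, so rows that repeat a pose let the fingers close. It gives the time, the measured TCP pose, the force and the opening at its end, in the units of the state.
- observe(): the state, without advancing time (a new reading comes with each control period).
- read_camera(name): name is "scene" or "top"; returns the picture (420x560x3 uint8, red, green, blue); there is no depth.
- camera_info(name): a dict with "mtx" (3x3 intrinsics, pixels), "T" (4x4, takes a point from camera to world coordinates). Camera axes: x right, y up, looking along -z (the intrinsics and any distortion apply to the point x, -y, -z); pixel columns grow to the right and rows downward; lengths in m; the calibration is good to about 2 mm. A picture is of the moment at which its call begins. camera_info takes no time and is no camera call.
- sign_off(): hands the job in, once; it reports no verdict.
The state is a dict: "clock": time; "joint_pos": joint angles; "qvel": joint speeds; "joint_efforts": joint torques, N m; "ee_pos": TCP position; "tool_rot": TCP orientation; "contact_force": force on the tool from outside, world axes, zero at the start; "ft_torque": the same for the moment, N m; "finger_gap": finger opening in m.
Only numpy, scipy, OpenCV 4.12 (cv2) and the standard library are available. Lean on these libraries where they do the work, as an engineer would, in place of code of your own. Each camera call takes 0.05 s, during which the arm holds its last target.

## Working session

There is one attempt and no reset: what is moved stays moved. The work goes in short steps, Python scripts to look and compute and a shell command to move; the robot and the scene stay as the last step left them, time stands still between calls to the robot, and variables do not carry over. Pictures are saved under pics/ and viewed, and the job is handed in when it is done.

```bash
ls; mkdir -p pics; python3 - <<'E'
from plant import *
import cv2,numpy as np
s=observe()
for k,v in s.items(): print(k,np.round(v,4).tolist())
for n in("scene","top"):
    im=read_camera(n); cv2.imwrite(f"pics/{n}0.png",im[:,:,::-1])
    c=camera_info(n); print(n,c)
E
```

```text
pics
clock 0.0
joint_pos [1.5006, 0.3856, 0.0066, -0.0005, -1.194, -0.2586]
qvel [-0.0011, -0.0002, 0.0005, 0.0012, 0.0, -0.0]
joint_efforts [-0.0003, -39.2285, 18.8403, 4.1861, -0.0046, -0.0]
ee_pos [0.2016, 0.591, 0.2302]
tool_rot [[-0.9464, -0.0006, -0.3231], [0.3231, -0.0022, -0.9464], [-0.0001, -1.0, 0.0022]]
contact_force [0.7332, 0.4082, -0.4821]
ft_torque [0.0707, -0.0116, 0.0254]
finger_gap 0.0852
scene {'mtx': array([[460.52997061,   0.        , 281.27645424],
       [  0.        , 460.52997061, 213.72013659],
       [  0.        ,   0.        ,   1.        ]]), 'T': array([[ 0.65556577,  0.36704107, -0.65993512, -0.38393771],
       [-0.75497254,  0.30027558, -0.58296744, -0.61020344],
       [-0.01581059,  0.8804064 ,  0.47395632,  0.7069757 ],
       [ 0.        ,  0.        ,  0.        ,  1.        ]])}
top {'mtx': array([[411.44106281,   0.        , 276.66189711],
       [  0.        , 411.44106281, 205.50505371],
       [  0.        ,   0.        ,   1.        ]]), 'T': array([[ 0.02717979,  0.99043006, -0.13531278,  0.32007388],
       [-0.99937352,  0.02999223,  0.0187894 ,  0.1682997 ],
       [ 0.02266792,  0.13471731,  0.99062476,  1.3457747 ],
       [ 0.        ,  0.        ,  0.        ,  1.        ]])}
```

View pics/top0.png

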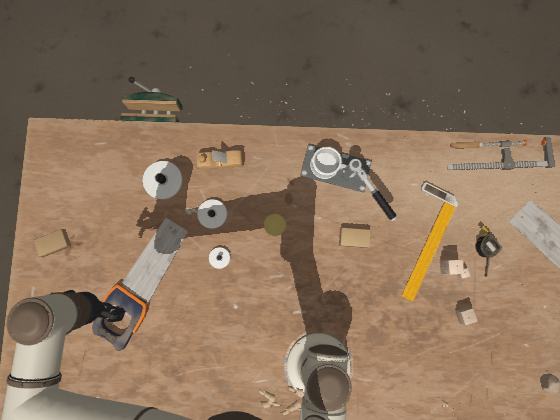

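View pics/scene0.png

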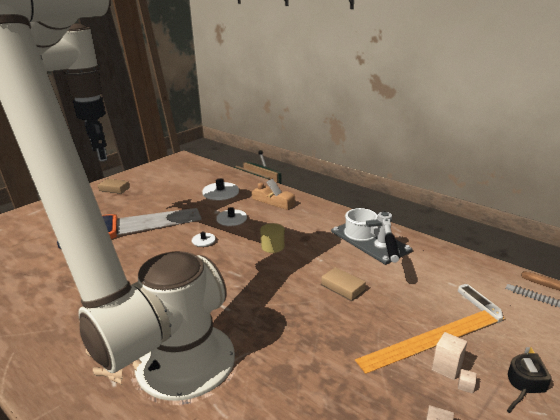

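```bash
cat > h.py <<'E'
import numpy as np,cv2
from plant import *
def ray(n,uv):
    c=camera_info(n);K=c['mtx'];T=c['T']
    d=np.linalg.inv(K)@np.array([uv[0],uv[1],1.]);d=np.array([d[0],-d[1],-d[2]])
    return T[:3,3],T[:3,:3]@d
def onz(n,uv,z):
    o,d=ray(n,uv);return o+d*(z-o[2])/d[2]
def proj(n,p):
    c=camera_info(n);q=np.linalg.inv(c['T'])@np.append(p,1);q=np.array([q[0],-q[1],-q[2]]);q=c['mtx']@q;return q[:2]/q[2]
def tri(a,b):
    o1,d1=ray('top',a);o2,d2=ray('scene',b)
    A=np.stack([d1,-d2],1);t=np.linalg.lstsq(A,o2-o1,rcond=None)[0]
    p,q=o1+t[0]*d1,o2+t[1]*d2;return (p+q)/2,np.linalg.norm(p-q)
E
python3 - <<'E'
from h import *
a=cv2.imread('pics/top0.png');b=cv2.imread('pics/scene0.png')
cv2.imwrite('pics/c1.png',cv2.resize(a[140:280,130:240],None,fx=5,fy=4.2857*1.0,interpolation=cv2.INTER_CUBIC)) if 0 else cv2.imwrite('pics/c1.png',cv2.resize(a[145:275,130:260],(600,600),interpolation=cv2.INTER_CUBIC))
cv2.imwrite('pics/c2.png',cv2.resize(a[135:235,290:410],(720,600),interpolation=cv2.INTER_CUBIC))
cv2.imwrite('pics/c3.png',cv2.resize(b[200:300,320:420],(600,600),interpolation=cv2.INTER_CUBIC))
# bright covers
g=cv2.cvtColor(a,cv2.COLOR_BGR2HSV)
m=((g[:,:,1]<50)&(g[:,:,2]>110)).astype('uint8')
for (u,v) in [(161,180),(211,212),(219,258)]:
    mm=np.zeros_like(m);mm[v-28:v+28,u-28:u+28]=m[v-28:v+28,u-28:u+28]
    cs,_=cv2.findContours(mm,cv2.RETR_EXTERNAL,cv2.CHAIN_APPROX_NONE);c=max(cs,key=cv2.contourArea)
    e=cv2.fitEllipse(cv2.convexHull(c));p=onz('top',e[0],.015);q=onz('top',(e[0][0]+e[1][0]/2,e[0][1]),.015)
    print(e,p.round(4),2*np.linalg.norm(q-p),2*np.linalg.norm(q-p)*e[1][1]/e[1][0])
E
```

```text
((161.75132751464844, 179.50071716308594), (37.9151496887207, 39.418296813964844), 68.70729064941406) [0.5763 0.5213 0.015 ] 0.12343649439384353 0.12833013752123745
((209.6885986328125, 213.05624389648438), (28.55108070373535, 34.59334945678711), 96.04657745361328) [0.4706 0.3597 0.015 ] 0.09239796321130893 0.11195215563402433
((219.02908325195312, 257.4612121582031), (21.058517456054688, 21.971508026123047), 59.131893157958984) [0.3285 0.3229 0.015 ] 0.06722780146733436 0.07014245815739764
```

View pics/c1.png

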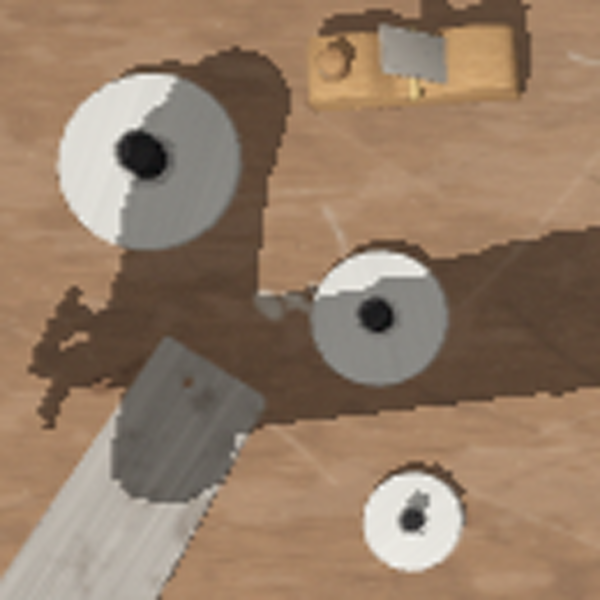

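View pics/c2.png

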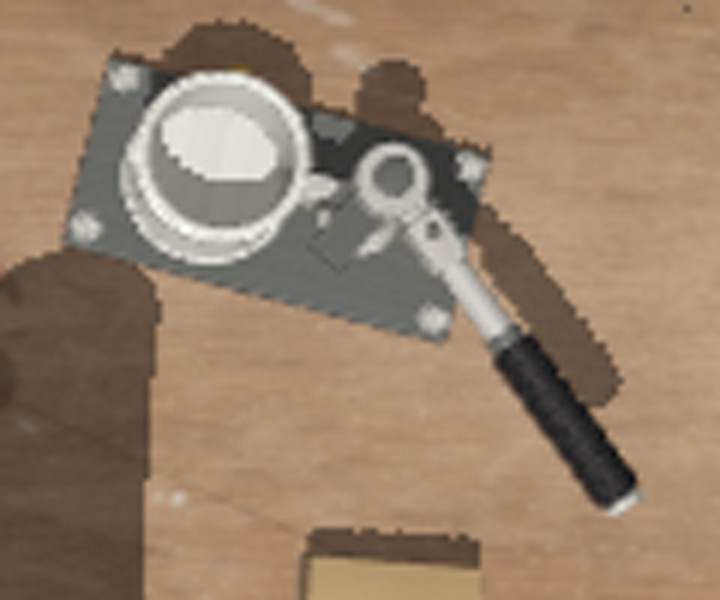

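View pics/c3.png

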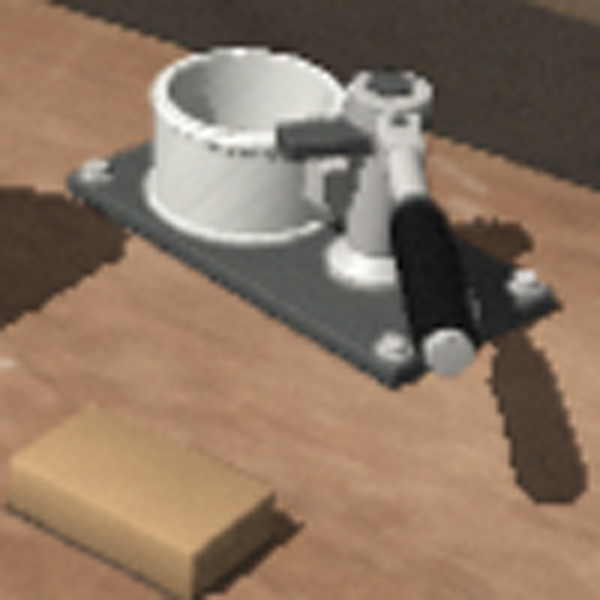

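```bash
python3 - <<'E'
from h import *
a=cv2.imread('pics/top0.png');b=cv2.imread('pics/scene0.png')
def ell(im,box,sat,val,z,n,lo=None):
    u0,v0,u1,v1=box
    g=cv2.cvtColor(im,cv2.COLOR_BGR2HSV)
    m=np.zeros(g.shape[:2],'uint8');m[v0:v1,u0:u1]=((g[v0:v1,u0:u1,1]<sat)&(g[v0:v1,u0:u1,2]>val))*255
    m=cv2.morphologyEx(m,cv2.MORPH_OPEN,np.ones((3,3)))
    cs,_=cv2.findContours(m,cv2.RETR_EXTERNAL,cv2.CHAIN_APPROX_NONE);c=max(cs,key=cv2.contourArea)
    P=np.array([onz(n,p[0],z)[:2] for p in cv2.convexHull(c)],np.float32)
    cc,r=cv2.minEnclosingCircle(P*1000); e=cv2.fitEllipse(P*1000)
    print(n,'bbox',cv2.boundingRect(c),'circ',np.round(cc,1),round(2*r,1),'ell',np.round(e[0],1),np.round(e[1],1))
ell(a,(193,193,232,235),45,90,.015,'top')
ell(b,(210,200,255,235),45,90,.015,'scene')
def dark(im,box,n,t=50):
    u0,v0,u1,v1=box;g=im[v0:v1,u0:u1].max(2)
    m=(g<t).astype('uint8');k,l,s,c=cv2.connectedComponentsWithStats(m);i=1+np.argmax(s[1:,4]);print(n,'dark',s[i],c[i]+[u0,v0]);return c[i]+[u0,v0]
p=dark(a,(203,203,222,222),'top');q=dark(b,(224,203,240,222),'scene')
print('knob',tri(p,q),onz('top',p,.043),onz('scene',q,.03))
cv2.imwrite('pics/c4.png',cv2.resize(b[190:240,200:260],(720,600),interpolation=cv2.INTER_CUBIC))
# station
for nm,c,z in [('ring',(392,180),.109),('rim',(224,152),.07),('gripend',(620,500),.1),('gripstart',(510,350),.1),('s1',(128,76),.018),('s2',(87,228),.018),('s3',(470,165),.018),('s4',(434,319),.018),('p1',(110,52),.012),('p2',(66,245),.012),('p3',(492,150),.012),('p4',(446,343),.012)]:
    print(nm,onz('top',(290+c[0]/6-.4,135+c[1]/6-.4),z).round(4))
for nm,c,z in [('ring',(388,88),.109),('rim',(250,100),.07)]:
    print(nm,onz('scene',(320+c[0]/6-.4,200+c[1]/6-.4),z).round(4))
E
```

```text
top bbox (197, 199, 30, 29) circ [469.7 353.1] 96.7 ell [470.1 353. ] [95.  95.9]
scene bbox (217, 210, 30, 16) circ [465.2 346.8] 104.7 ell [463.8 348.7] [ 94.7 104.6]
top dark [ 5  7  7  7 36] [211.19444444 212.94444444]
scene dark [ 4  5  7  9 55] [230.58181818 212.16363636]
knob (array([0.46868251, 0.35369964, 0.02840394]), np.float64(0.002299810286775687)) [0.46788388 0.35088765 0.043     ] [0.46583284 0.3522095  0.03      ]
ring [ 0.6238 -0.0935  0.109 ]
rim [ 0.6457 -0.0121  0.07  ]
gripend [ 0.4626 -0.2125  0.1   ]
gripstart [ 0.5385 -0.1565  0.1   ]
s1 [0.7004 0.0344 0.018 ]
s2 [0.6137 0.0556 0.018 ]
s3 [ 0.6561 -0.1561  0.018 ]
s4 [ 0.5689 -0.136   0.018 ]
p1 [0.7156 0.0441 0.012 ]
p2 [0.6051 0.0665 0.012 ]
p3 [ 0.6666 -0.1699  0.012 ]
p4 [ 0.5568 -0.144   0.012 ]
ring [ 0.6234 -0.0932  0.109 ]
rim [ 0.6369 -0.0148  0.07  ]
```

View pics/c4.png

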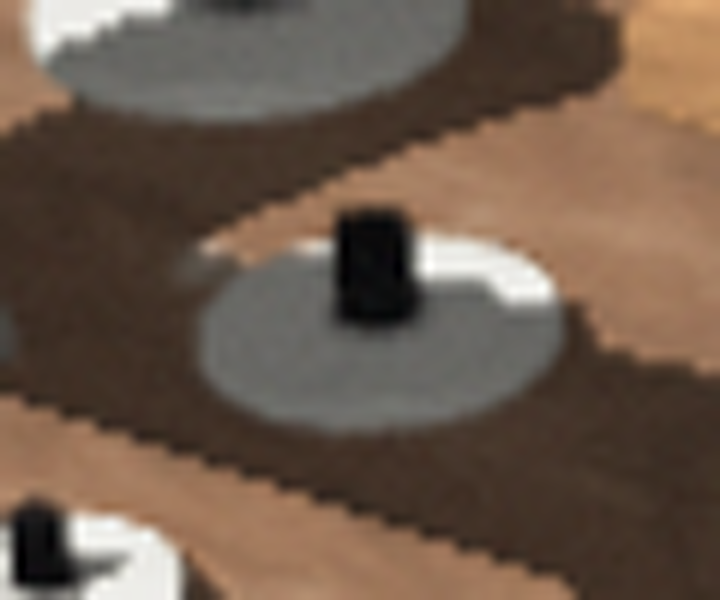

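```bash
cat >> h.py <<'E'
def to(p,yaw=0):
    s=observe();R=np.array(s['tool_rot']);d=R.T@(np.array(p)-s['ee_pos'])
    # turn needed to get y exactly down
    y=R[:,1];c=np.cross(y,[0,0,-1]);rv=R.T@c*180/np.pi
    print('clock',s['clock'],'ee',np.round(s['ee_pos'],4),'F',np.round(s['contact_force'],1),'gap',round(s['finger_gap'],4))
    print('shift',np.round(d,4),'level',rv.round(2),'z dir deg',round(np.degrees(np.arctan2(R[1,2],R[0,2])),1))
E
python3 - <<'E'
from h import *
to([.468,.353,.07])
E
```

```text
clock 0.1 ee [0.2016 0.591  0.2303] F [0.5 0.5 1.4] gap 0.0854
shift [-0.329   0.1606  0.1389] level [-0.11  0.   -0.01] z dir deg -108.8
```

```bash
python3 -m handwheel '[[[-0.055,0.015,0.023],[0,0,0],0.06],[[-0.11,0.03,0.046],[0,0,0],0.06],[[-0.165,0.05,0.07],[0,0,0],0.06],[[-0.22,0.07,0.093],[0,0,0],0.06],[[-0.275,0.09,0.116],[0,0,0],0.06]]'; python3 - <<'E'
from h import *
to([.468,.353,.07])
E
```

```text
clock: 0.72
ee_pos: [0.4243, 0.3917, 0.1403]
tool_rot: [[-0.947, -0.001, -0.323], [0.323, -0.002, -0.947], [-0.0, -1.0, 0.002]]
contact_force: [0.5, 0.2, 0.4]
finger_gap: 0.06
clock 0.725 ee [0.4243 0.3917 0.1403] F [0.5 0.2 0.4] gap 0.06
shift [-0.0539  0.0703  0.0224] level [-0.13  0.   -0.  ] z dir deg -108.8
```

```bash
python3 -m handwheel '[[[-0.054,0.03,0.0225],[0,0,0],0.05],[[-0.054,0.0705,0.0225],[0,0,0],0.05],[[-0.054,0.0705,0.0225],[0,0,0],0.05]]'; python3 - <<'E'
from h import *
to([.468,.353,.019])
for n in("scene","top"):
    im=read_camera(n); cv2.imwrite(f"pics/{n}1.png",im[:,:,::-1])
a=cv2.imread('pics/top1.png')[180:250,170:260];b=cv2.imread('pics/scene1.png')[150:240,190:280]
cv2.imwrite('pics/d1.png',np.hstack([cv2.resize(a,(400,400)),cv2.resize(b,(400,400))]))
E
```

```text
clock: 1.1
ee_pos: [0.4667, 0.3498, 0.0663]
tool_rot: [[-0.946, -0.007, -0.325], [0.325, -0.009, -0.946], [0.003, -1.0, 0.01]]
contact_force: [0.2, -0.5, 0.7]
finger_gap: 0.0498
clock 1.1 ee [0.4667 0.3498 0.0663] F [ 0.2 -0.5  0.7] gap 0.0498
shift [-0.0003  0.0473 -0.0039] level [-0.6 -0.   0.2] z dir deg -109.0
```

View pics/d1.png

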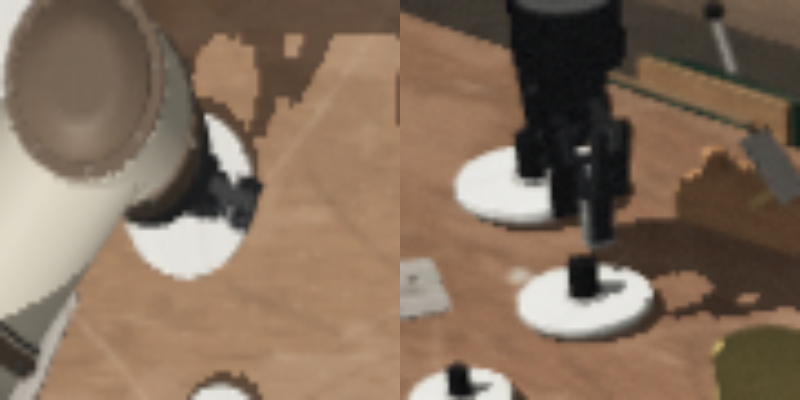

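```bash
python3 -m handwheel '[[[0,0.015,-0.004],[-0.6,0,0.2],0.05],[[0,0.03,-0.004],[-0.6,0,0.2],0.05],[[0,0.042,-0.004],[-0.6,0,0.2],0.05],[[0,0.047,-0.004],[-0.6,0,0.2],0.05],[[0,0.047,-0.004],[-0.6,0,0.2],0.05]]'; python3 - <<'E'
from h import *
to([.468,.353,.019])
E
```

```text
clock: 1.82
ee_pos: [0.4695, 0.3571, 0.0232]
tool_rot: [[-0.947, 0.006, -0.321], [0.321, 0.006, -0.947], [-0.004, -1.0, -0.008]]
contact_force: [0.6, 0.2, -0.2]
finger_gap: 0.0497
clock 1.825 ee [0.4695 0.3571 0.0232] F [ 0.6  0.2 -0.2] gap 0.0497
shift [0.0002 0.0041 0.0044] level [ 0.44  0.   -0.23] z dir deg -108.8
```

```bash
python3 -m handwheel '[[[0,0.004,0.004],[0.4,0,-0.2],0.05],[[0,0.004,0.004],[0.4,0,-0.2],0.05],[[0,0.004,0.004],[0.4,0,-0.2],0.05]]'; python3 - <<'E'
from h import *
to([.468,.353,.019])
E
```

```text
clock: 2.2
ee_pos: [0.4685, 0.3533, 0.0194]
tool_rot: [[-0.947, 0.001, -0.322], [0.322, 0.001, -0.947], [-0.001, -1.0, -0.001]]
contact_force: [-0.8, -0.7, -0.2]
finger_gap: 0.05
clock 2.2 ee [0.4685 0.3533 0.0194] F [-0.8 -0.7 -0.2] gap 0.05
shift [0.0003 0.0004 0.0005] level [ 0.06 -0.   -0.04] z dir deg -108.8
```

Good; close.

```bash
python3 -m handwheel '[[[0,0,0],[0,0,0],0.03],[[0,0,0],[0,0,0],0.018],[[0,0,0],[0,0,0],0.01],[[0,0,0],[0,0,0],0.01],[[0,0,0],[0,0,0],0.01]]'; python3 -m handwheel '[[[0,0,0],[0,0,0],0.01],[[0,-0.01,0],[0,0,0],0.01],[[0,-0.04,0],[0,0,0],0.01],[[0,-0.08,0],[0,0,0],0.01],[[0,-0.1,0],[0,0,0],0.01]]'; python3 - <<'E'
from h import *
for n in("scene","top"):
    im=read_camera(n); cv2.imwrite(f"pics/{n}2.png",im[:,:,::-1])
to([.6445,-.0117,.13])
b=cv2.imread('pics/scene2.png')[130:240,180:290]
cv2.imwrite('pics/d2.png',cv2.resize(b,(600,600)))
E
```

```text
clock: 2.82
ee_pos: [0.4688, 0.3537, 0.0199]
tool_rot: [[-0.947, 0.002, -0.321], [0.321, 0.002, -0.947], [-0.001, -1.0, -0.002]]
contact_force: [-1.3, 0.1, 5.1]
finger_gap: 0.0204
clock: 3.45
ee_pos: [0.4688, 0.3538, 0.1218]
tool_rot: [[-0.947, 0.003, -0.321], [0.321, 0.003, -0.947], [-0.002, -1.0, -0.004]]
contact_force: [0.8, 0.8, -1.8]
finger_gap: 0.0202
clock 3.55 ee [0.4693 0.3544 0.1223] F [ 0.2 -0.6 -1.1] gap 0.0199
shift [-0.2835 -0.0088  0.2903] level [ 0.37  0.   -0.17] z dir deg -108.7
```

View pics/d2.png

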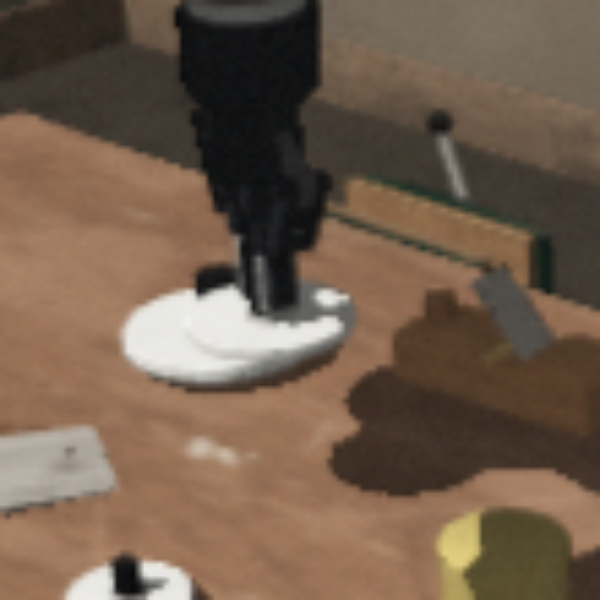

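```bash
python3 -m handwheel '[[[-0.02,-0.02,0.02],[0.2,0,0],0.01],[[-0.055,-0.035,0.055],[0.4,0,-0.2],0.01],[[-0.09,-0.045,0.09],[0.4,0,-0.2],0.01],[[-0.125,-0.045,0.125],[0.4,0,-0.2],0.01],[[-0.16,-0.045,0.16],[0.4,0,-0.2],0.01]]';  python3 - <<'E'
from h import *
to([.6437,-.0113,.16])
E
```

```text
clock: 4.18
ee_pos: [0.5687, 0.1494, 0.1649]
tool_rot: [[-0.947, -0.004, -0.321], [0.321, -0.001, -0.947], [0.003, -1.0, 0.002]]
contact_force: [1.0, 0.4, -3.3]
finger_gap: 0.0201
clock 4.175 ee [0.5687 0.1494 0.1649] F [ 1.   0.4 -3.3] gap 0.0201
shift [-0.1228  0.0048  0.1281] level [-0.14 -0.    0.19] z dir deg -108.8
```

```bash
python3 -m handwheel '[[[-0.035,0.005,0.037],[0,0,0],0.01],[[-0.07,0.005,0.073],[0,0,0],0.01],[[-0.1,0.005,0.104],[0,0,0],0.01],[[-0.12,0.005,0.125],[0,0,0],0.01],[[-0.123,0.005,0.128],[0,0,0],0.01]]';python3 -m handwheel '[[[0,0,0],[0,0,0],0.01],[[0,0,0],[0,0,0],0.01]]';  python3 - <<'E'
from h import *
for n in("scene","top"):
    im=read_camera(n); cv2.imwrite(f"pics/{n}3.png",im[:,:,::-1])
to([.6437,-.0113,.12])
a=cv2.imread('pics/top3.png')[120:220,280:380];b=cv2.imread('pics/scene3.png')[150:280,300:430]
cv2.imwrite('pics/d3.png',np.hstack([cv2.resize(a,(400,400)),cv2.resize(b,(400,400))]))
E
```

```text
clock: 4.8
ee_pos: [0.6432, -0.0133, 0.1573]
tool_rot: [[-0.946, -0.008, -0.325], [0.325, -0.002, -0.946], [0.007, -1.0, 0.004]]
contact_force: [-0.9, 0.7, -2.8]
finger_gap: 0.0196
clock: 5.05
ee_pos: [0.6424, -0.0125, 0.1564]
tool_rot: [[-0.946, -0.01, -0.324], [0.324, -0.001, -0.946], [0.009, -1.0, 0.005]]
contact_force: [0.2, 0.3, -3.1]
finger_gap: 0.0199
clock 5.15 ee [ 0.6429 -0.0123  0.1572] F [ 0.   0.1 -1.7] gap 0.0203
shift [-0.0007  0.0372 -0.0014] level [-0.24 -0.    0.43] z dir deg -108.9
```

View pics/d3.png

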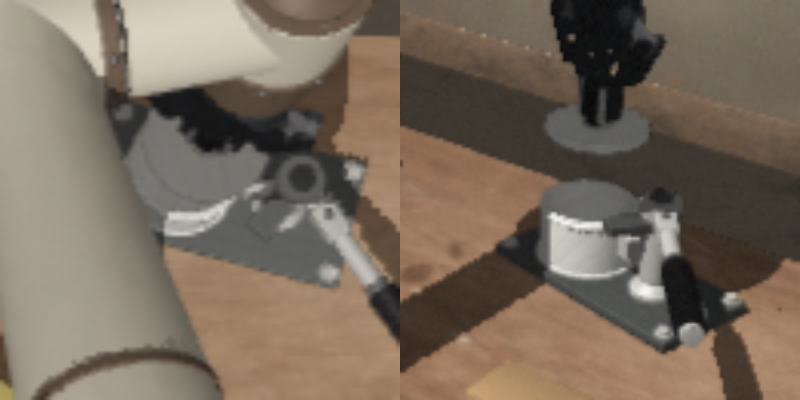

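```bash
python3 - <<'E'
from h import *
b=cv2.imread('pics/scene3.png');g=cv2.cvtColor(b,cv2.COLOR_BGR2HSV)
cv2.imwrite('pics/d4.png',cv2.resize(b[180:250,335:395],(686,800//1),interpolation=cv2.INTER_CUBIC)[:600])
def fit(im,box,z,sat=60,val=75):
    u0,v0,u1,v1=box;g=cv2.cvtColor(im,cv2.COLOR_BGR2HSV)
    m=np.zeros(g.shape[:2],'uint8');m[v0:v1,u0:u1]=((g[v0:v1,u0:u1,1]<sat)&(g[v0:v1,u0:u1,2]>val))*255
    cs,_=cv2.findContours(m,cv2.RETR_EXTERNAL,cv2.CHAIN_APPROX_NONE);c=cv2.convexHull(max(cs,key=cv2.contourArea))
    P=np.array([onz('scene',p[0],z)[:2]*1000 for p in c],np.float32);return cv2.boundingRect(c),P
r,P=fit(b,(340,180,390,203),.148);print(r,cv2.minEnclosingCircle(P),cv2.fitEllipse(P))
cv2.imwrite('pics/m.png',0*b)
E
```

```text
(347, 184, 34, 16) ((642.5159912109375, -14.021310806274414), 52.250083923339844) ((642.9185180664062, -13.366974830627441), (94.66280364990234, 106.08195495605469), 117.5712661743164)
```

View pics/d4.png

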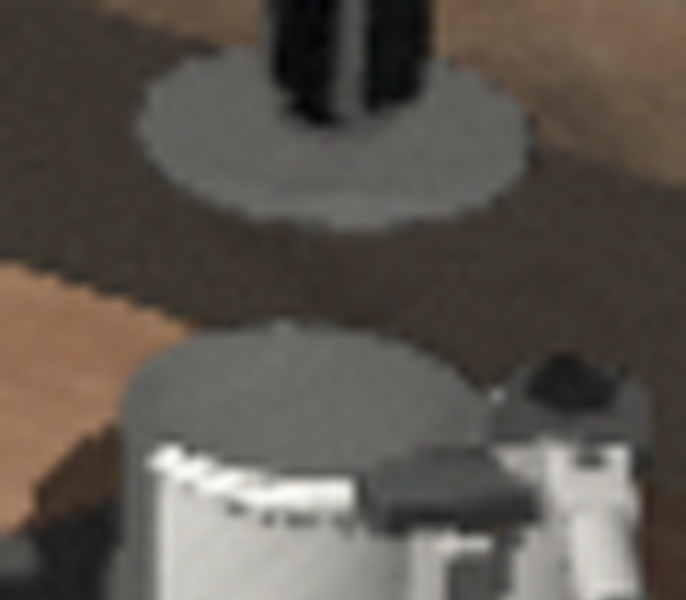

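```bash
python3 - <<'E'
from h import *
from scipy.optimize import least_squares
from scipy.ndimage import map_coordinates
a=cv2.imread('pics/top0.png');b=cv2.imread('pics/scene0.png')
def edges(im,n,c0,z,r,angs):
    g=cv2.cvtColor(im,cv2.COLOR_BGR2GRAY).astype(float);P=[]
    s=np.linspace(r-.010,r+.012,60)
    for t in angs:
        uv=np.array([proj(n,[c0[0]+q*np.cos(t),c0[1]+q*np.sin(t),z]) for q in s])
        v=map_coordinates(g,[uv[:,1],uv[:,0]],order=1)
        v=np.convolve(v,np.ones(7)/7,'valid');d=np.diff(v);i=d.argmin()
        if d[i]<-1.0: P.append(np.array(c0)+ (s[i+3]+s[i+4])/2*np.array([np.cos(t),np.sin(t)]))
    P=np.array(P);f=lambda x:np.hypot(*(P-x).T)-r
    o=least_squares(f,c0,loss='soft_l1',f_scale=.001);rf=least_squares(lambda x:np.hypot(*(P-x[:2]).T)-x[2],[*c0,r],loss='soft_l1',f_scale=.001)
    print(n,len(P),o.x.round(4),'rms',np.sqrt(np.mean(o.fun**2)).round(4),'free',rf.x.round(4));return o.x
D=np.radians
c=[.6445,-.0117]
for it in range(2): c=edges(a,'top',c,.07,.045,D(np.arange(-80,60,5)))
c=[.641,-.013]
for it in range(2): c=edges(b,'scene',c,.07,.045,D(np.arange(-30,125,5)))
c=[.470,.353]
for it in range(2): c=edges(a,'top',c,.015,.048,D(np.arange(0,360,10)))
c=[.466,.351]
for it in range(2): c=edges(b,'scene',c,.015,.048,D(np.arange(-30,125,5)))
E
```

```text
top 28 [ 0.6456 -0.011 ] rms 0.0007 free [ 0.6434 -0.0105  0.0469]Traceback (most recent call last):
  File "<stdin>", line 18, in <module>
  File "<stdin>", line 9, in edges
  File "h.py", line 10, in proj
    c=camera_info(n);q=np.linalg.inv(c['T'])@np.append(p,1);q=np.array([q[0],-q[1],-q[2]]);q=c['mtx']@q;return q[:2]/q[2]
ValueError: time passes only in moves, steps and waits
```

```bash
python3 - <<'E'
s=open('h.py').read()
s=s.replace("def ray(","_ci=camera_info;_cache={}\ndef camera_info(n):\n    if n not in _cache:_cache[n]=_ci(n)\n    return _cache[n]\ndef ray(",1);open('h.py','w').write(s)
E
cat > edge.py <<'E'
from h import *
from scipy.optimize import least_squares
from scipy.ndimage import map_coordinates
def edges(im,n,c0,z,r,angs,bright=True):
    g=cv2.cvtColor(im,cv2.COLOR_BGR2GRAY).astype(float);P=[]
    s=np.linspace(r-.010,r+.012,60)
    for t in angs:
        uv=np.array([proj(n,[c0[0]+q*np.cos(t),c0[1]+q*np.sin(t),z]) for q in s])
        v=map_coordinates(g,[uv[:,1],uv[:,0]],order=1)
        v=np.convolve(v,np.ones(7)/7,'valid');d=np.diff(v);i=d.argmin()
        if d[i]<-1.0: P.append(np.array(c0)+ (s[i+3]+s[i+4])/2*np.array([np.cos(t),np.sin(t)]))
    P=np.array(P);f=lambda x:np.hypot(*(P-x).T)-r
    o=least_squares(f,c0,loss='soft_l1',f_scale=.001);rf=least_squares(lambda x:np.hypot(*(P-x[:2]).T)-x[2],[*c0,r],loss='soft_l1',f_scale=.001)
    print(n,len(P),o.x.round(4),'rms',np.sqrt(np.mean(o.fun**2)).round(4),'free',rf.x.round(4));return o.x
D=np.radians
E
python3 - <<'E'
from edge import *
a=cv2.imread('pics/top0.png');b=cv2.imread('pics/scene0.png')
c=[.6445,-.0117]
for it in range(2): c=edges(a,'top',c,.07,.045,D(np.arange(-80,60,5)))
c=[.641,-.013]
for it in range(2): c=edges(b,'scene',c,.07,.045,D(np.arange(-30,125,5)))
c=[.470,.353]
for it in range(2): c=edges(a,'top',c,.015,.048,D(np.arange(0,360,10)))
c=[.466,.351]
for it in range(2): c=edges(b,'scene',c,.015,.048,D(np.arange(-30,125,5)))
E
```

```text
top 28 [ 0.6456 -0.011 ] rms 0.0007 free [ 0.6434 -0.0105  0.0469]
top 28 [ 0.6457 -0.0111] rms 0.0007 free [ 0.6437 -0.0107  0.0467]
scene 31 [ 0.6439 -0.0096] rms 0.001 free [ 0.6442 -0.0093  0.0447]
scene 31 [ 0.644  -0.0096] rms 0.0008 free [ 0.6444 -0.0092  0.0445]
top 36 [0.4697 0.3531] rms 0.0009 free [0.4697 0.3531 0.0475]
top 36 [0.4698 0.3531] rms 0.0008 free [0.4698 0.3531 0.0475]
scene 22 [0.4679 0.3533] rms 0.0017 free [0.4698 0.3552 0.0463]
scene 23 [0.4678 0.3537] rms 0.0019 free [0.4689 0.3547 0.047 ]
```

```bash
python3 - <<'E'
from h import *
to([.6443,-.0103,.1])
E
python3 -m handwheel '[[[-0.001,0.02,-0.003],[-0.2,0,0.4],0.01],[[-0.001,0.04,-0.003],[-0.2,0,0.4],0.01],[[-0.001,0.054,-0.003],[-0.2,0,0.4],0.01],[[-0.001,0.057,-0.003],[-0.2,0,0.4],0.01]]';  python3 - <<'E'
from h import *
to([.6443,-.0103,.083])
E
```

```text
clock 5.15 ee [ 0.6429 -0.0123  0.1572] F [ 0.   0.1 -1.7] gap 0.0203
shift [-0.0011  0.0571 -0.0026] level [-0.24 -0.    0.43] z dir deg -108.9
clock: 5.65
ee_pos: [0.6438, -0.0096, 0.0992]
tool_rot: [[-0.946, -0.002, -0.323], [0.323, -0.001, -0.946], [0.002, -1.0, 0.002]]
contact_force: [-0.7, 0.6, -1.3]
finger_gap: 0.0195
clock 5.65 ee [ 0.6438 -0.0096  0.0992] F [-0.7  0.6 -1.3] gap 0.0195
shift [-0.0008  0.0162  0.0005] level [-0.09 -0.    0.12] z dir deg -108.8
```

```bash
python3 -m handwheel '[[[-0.001,0.003,0.0005],[-0.1,0,0.1],0.01],[[-0.001,0.007,0.0005],[-0.1,0,0.1],0.01],[[-0.001,0.011,0.0005],[-0.1,0,0.1],0.01],[[-0.001,0.013,0.0005],[-0.1,0,0.1],0.01],[[-0.001,0.013,0.0005],[-0.1,0,0.1],0.01]]';  python3 - <<'E'
from h import *
for n in("scene","top"):
    im=read_camera(n); cv2.imwrite(f"pics/{n}5.png",im[:,:,::-1])
to([.6443,-.0103,.083])
b=cv2.imread('pics/scene5.png')[160:260,330:430]
cv2.imwrite('pics/d5.png',cv2.resize(b,(600,600),interpolation=cv2.INTER_CUBIC))
E
```

```text
clock: 6.28
ee_pos: [0.6445, -0.0104, 0.0861]
tool_rot: [[-0.946, -0.001, -0.323], [0.323, 0.0, -0.946], [0.001, -1.0, -0.0]]
contact_force: [-0.4, -0.4, -1.9]
finger_gap: 0.0198
clock 6.375 ee [ 0.6446 -0.0104  0.0863] F [-1.1  0.7 -2.7] gap 0.0197
shift [0.0003 0.0033 0.    ] level [ 0.02 -0.    0.01] z dir deg -108.8
```

View pics/d5.png

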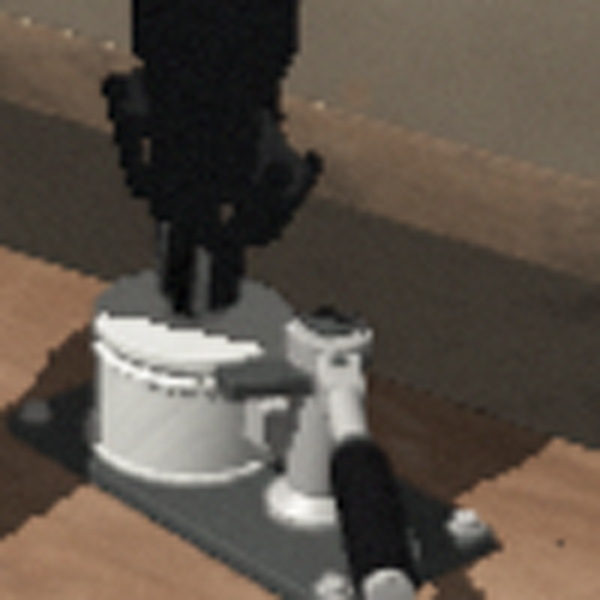

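Cover sits just over the rim with its spigot entered, no contact. Creep down.

```bash
python3 -m handwheel '[[[0,0.001,0],[0,0,0],0.01],[[0,0.002,0],[0,0,0],0.01],[[0,0.003,0],[0,0,0],0.01],[[0,0.0035,0],[0,0,0],0.01],[[0,0.0035,0],[0,0,0],0.01]]';  python3 - <<'E'
from h import *
to([.6443,-.0103,.083])
E
```

```text
clock: 7.0
ee_pos: [0.6446, -0.0104, 0.083]
tool_rot: [[-0.946, 0.0, -0.323], [0.323, 0.0, -0.946], [0.0, -1.0, -0.0]]
contact_force: [-0.6, 0.1, -0.1]
finger_gap: 0.0202
clock 7.0 ee [ 0.6446 -0.0104  0.083 ] F [-0.6  0.1 -0.1] gap 0.0202
shift [ 0.0004 -0.     -0.    ] level [0.01 0.   0.  ] z dir deg -108.8
```

```bash
python3 -m handwheel '[[[0,0.0005,0],[0,0,0],0.01],[[0,0.001,0],[0,0,0],0.01],[[0,0.001,0],[0,0,0],0.01],[[0,0.001,0],[0,0,0],0.01]]';  python3 - <<'E'
from h import *
to([.6443,-.0103,.083])
E
```

```text
clock: 7.5
ee_pos: [0.6447, -0.0105, 0.0829]
tool_rot: [[-0.947, 0.001, -0.323], [0.323, 0.0, -0.947], [-0.0, -1.0, -0.0]]
contact_force: [-3.5, 0.1, 6.3]
finger_gap: 0.0201
clock 7.5 ee [ 0.6447 -0.0105  0.0829] F [-3.5  0.1  6.3] gap 0.0201
shift [ 0.0004 -0.0001 -0.    ] level [ 0.02  0.   -0.03] z dir deg -108.8
```

```bash
python3 -m handwheel '[[[0,0,0],[0,0,0],0.024],[[0,0,0],[0,0,0],0.03],[[0,0,0],[0,0,0],0.045],[[0,0,0],[0,0,0],0.045]]'; python3 -m handwheel '[[[0,-0.01,0],[0,0,0],0.045],[[0,-0.04,0],[0,0,0],0.045],[[0,-0.08,0],[0,0,0],0.045],[[0,-0.12,0],[0,0,0],0.045]]';  python3 - <<'E'
from h import *
for n in("scene","top"):
    im=read_camera(n); cv2.imwrite(f"pics/{n}6.png",im[:,:,::-1])
to([.6443,-.0103,.083])
b=cv2.imread('pics/scene6.png')[180:260,330:410]
cv2.imwrite('pics/d6.png',cv2.resize(b,(600,600),interpolation=cv2.INTER_CUBIC))
E
```

```text
clock: 8.0
ee_pos: [0.6448, -0.0105, 0.0827]
tool_rot: [[-0.947, 0.001, -0.323], [0.323, 0.0, -0.947], [-0.0, -1.0, -0.0]]
contact_force: [0.1, -0.4, 0.6]
finger_gap: 0.0452
clock: 8.5
ee_pos: [0.6447, -0.0105, 0.2047]
tool_rot: [[-0.947, 0.001, -0.322], [0.322, -0.0, -0.947], [-0.001, -1.0, -0.0]]
contact_force: [1.3, 0.7, 0.9]
finger_gap: 0.0449
clock 8.6 ee [ 0.6478 -0.0104  0.2097] F [ 0.3  0.4 -0.2] gap 0.0449
shift [0.0048 0.1266 0.0016] level [ 0.28 -0.   -0.68] z dir deg -108.8
```

View pics/d6.png

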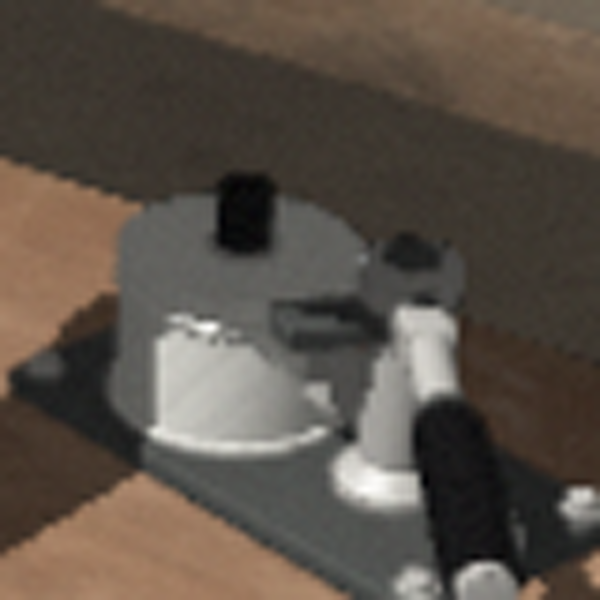

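```bash
cat >> h.py <<'E'
B=np.array([.6242,-.0939])
def tgt(th,off=0,r=.15,z=.078):
    """row (shift, turn about y deg) placing tool z axis along +n(th), TCP off along n from the handle line"""
    s=observe();R=np.array(s['tool_rot']);t=np.radians(th)
    u=np.array([np.cos(t),np.sin(t)]);n=np.array([-u[1],u[0]])
    p=np.append(B+r*u+off*n,z)
    zz=np.append(n,0);y=np.array([0,0,-1.]);x=np.cross(y,zz);Rt=np.stack([x,y,zz],1)
    rv=cv2.Rodrigues(R.T@Rt)[0].ravel()*180/np.pi
    print(th,off,'shift',np.round(R.T@(p-s['ee_pos']),4),'turn',rv.round(2))
def where():
    s=observe();R=np.array(s['tool_rot']);d=np.array(s['ee_pos'])[:2]-B
    zd=np.degrees(np.arctan2(R[1,2],R[0,2]));th=zd-90;t=np.radians(th);u=np.array([np.cos(t),np.sin(t)]);n=np.array([-u[1],u[0]])
    g=s['finger_gap'];F=np.array(s['contact_force'])
    h=d@n+g/2-.0125  # handle line offset if touched by +z pad
    print('t',round(s['clock'],2),'ee',np.round(s['ee_pos'],4),'gap',round(g,4),'F',F.round(1),'Fn',round(F[:2]@n,1),'Fr',round(F[:2]@u,1),'yaw th',round(th,1),'r',round(d@u,4),'n',round(d@n,4),'handle th if touching',round(th+np.degrees(np.arctan2(h,d@u)),2),'j',np.round(s['joint_pos'],2))
E
python3 - <<'E'
from h import *
where();tgt(-143.7,0,z=.2)
E
```

```text
t 8.6 ee [ 0.6478 -0.0104  0.2097] gap 0.0449 F [ 0.3  0.4 -0.2] Fn -0.4 Fr -0.1 yaw th -198.8 r 0.0046 n -0.0866 handle th if touching -285.37 j [ 0.23  0.43  0.03  0.   -1.15  1.01]
-143.7 0 shift [0.0815 0.0077 0.2096] turn [ -0.07 -55.06  -0.76]
```

```bash
python3 -m handwheel '[[[0.013,0,0.035],[0,-9,0],0.05],[[0.026,0,0.07],[0,-18,0],0.05],[[0.04,0,0.105],[0,-27,0],0.05],[[0.053,0,0.14],[0,-36,0],0.05],[[0.066,0,0.175],[0,-45,-0.5],0.05]]';python3 - <<'E'
from h import *
where();tgt(-143.7,0,z=.15)
E
```

```text
clock: 9.22
ee_pos: [0.5279, -0.1557, 0.2084]
tool_rot: [[-0.895, 0.005, 0.447], [-0.447, 0.0, -0.895], [-0.004, -1.0, 0.002]]
contact_force: [-0.1, 0.1, -0.7]
finger_gap: 0.0497
t 9.22 ee [ 0.5279 -0.1557  0.2084] gap 0.0497 F [-0.1  0.1 -0.7] Fn -0.2 Fr 0.1 yaw th -153.5 r 0.1137 n 0.0123 handle th if touching -141.25 j [ 0.01  0.27 -0.21 -0.   -1.08  2.03]
-143.7 0 shift [0.0343 0.0583 0.013 ] turn [-0.13 -9.76 -0.23]
```

```bash
python3 -m handwheel '[[[0.017,0.02,0.006],[0,-5,0],0.05],[[0.034,0.04,0.013],[0,-9.7,-0.2],0.05],[[0.034,0.058,0.013],[0,-9.7,-0.2],0.05],[[0.034,0.058,0.013],[0,-9.7,-0.2],0.05],[[0.034,0.058,0.013],[0,-9.7,-0.2],0.05]]';python3 - <<'E'
from h import *
where();tgt(-143.7,0)
for n in("scene","top"):
    im=read_camera(n); cv2.imwrite(f"pics/{n}7.png",im[:,:,::-1])
a=cv2.imread('pics/top7.png')[120:240,300:420];b=cv2.imread('pics/scene7.png')[170:290,340:460]
cv2.imwrite('pics/d7.png',np.hstack([cv2.resize(a,(400,400)),cv2.resize(b,(400,400))]))
E
```

```text
clock: 9.85
ee_pos: [0.5043, -0.1825, 0.1511]
tool_rot: [[-0.806, 0.003, 0.592], [-0.592, -0.002, -0.806], [-0.001, -1.0, 0.003]]
contact_force: [-0.8, -0.3, 0.4]
finger_gap: 0.0502
t 9.85 ee [ 0.5043 -0.1825  0.1511] gap 0.0502 F [-0.8 -0.3  0.4] Fn -0.3 Fr 0.8 yaw th -143.7 r 0.1491 n 0.0005 handle th if touching -138.7 j [-0.04  0.31 -0.33  0.   -0.93  2.25]
-143.7 0 shift [ 0.001   0.0731 -0.0007] turn [-0.2  -0.03 -0.08]
```

View pics/d7.png

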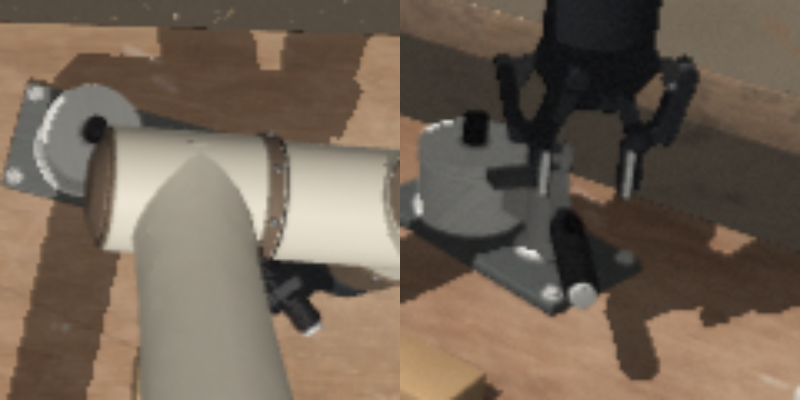

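```bash
python3 -m handwheel '[[[0.001,0.02,-0.0005],[-0.2,0,0],0.05],[[0.001,0.04,-0.0005],[-0.2,0,0],0.05],[[0.001,0.06,-0.0005],[-0.2,0,0],0.05],[[0.001,0.073,-0.0005],[-0.2,0,0],0.05],[[0.001,0.073,-0.0005],[-0.2,0,0],0.05]]';python3 - <<'E'
from h import *
where();tgt(-143.7,-.01);tgt(-145,-.0125);tgt(-147,-.0125);tgt(-149,-.0125)
E
```

```text
clock: 10.58
ee_pos: [0.5033, -0.1826, 0.0778]
tool_rot: [[-0.806, 0.0, 0.592], [-0.592, 0.001, -0.806], [-0.001, -1.0, -0.001]]
contact_force: [-0.3, 0.9, -0.3]
finger_gap: 0.0499
t 10.57 ee [ 0.5033 -0.1826  0.0778] gap 0.0499 F [-0.3  0.9 -0.3] Fn -0.9 Fr -0.3 yaw th -143.7 r 0.1499 n 0.0 handle th if touching -138.97 j [-0.05  0.4  -0.41 -0.   -0.76  2.25]
-143.7 -0.01 shift [ 0.0001 -0.0002 -0.01  ] turn [ 0.04 -0.02 -0.04]
-145 -0.0125 shift [-0.0003 -0.0001 -0.0159] turn [ 0.04  1.28 -0.04]
-147 -0.0125 shift [-0.0009 -0.0001 -0.0211] turn [ 0.04  3.28 -0.04]
-149 -0.0125 shift [-0.0017 -0.0001 -0.0263] turn [ 0.04  5.28 -0.04]
```

```bash
python3 -m handwheel '[[[0,0,-0.010],[0,0,0],0.05],[[-0.0003,0,-0.016],[0,1.3,0],0.05],[[-0.001,0,-0.021],[0,3.3,0],0.05],[[-0.0017,0,-0.0263],[0,5.3,0],0.05],[[-0.0017,0,-0.0263],[0,5.3,0],0.05]]';python3 - <<'E'
from h import *
where()
for k in(3,6,9,12,15): tgt(-149-k,-.0125)
E
```

```text
clock: 11.2
ee_pos: [0.4891, -0.1601, 0.0785]
tool_rot: [[-0.857, 0.001, 0.515], [-0.515, 0.001, -0.857], [-0.002, -1.0, -0.0]]
contact_force: [0.4, -0.4, -0.8]
finger_gap: 0.05
t 11.2 ee [ 0.4891 -0.1601  0.0785] gap 0.05 F [ 0.4 -0.4 -0.8] Fn 0.6 Fr -0.1 yaw th -149.0 r 0.1499 n -0.0129 handle th if touching -149.12 j [-0.    0.37 -0.46 -0.   -0.74  2.11]
-152 -0.0125 shift [-0.0007  0.0005 -0.0075] turn [ 0.01  3.01 -0.09]
-155 -0.0125 shift [-0.002   0.0005 -0.0153] turn [ 0.01  6.01 -0.09]
-158 -0.0125 shift [-0.0037  0.0005 -0.023 ] turn [ 0.01  9.01 -0.09]
-161 -0.0125 shift [-0.0057  0.0005 -0.0306] turn [ 0.02 12.01 -0.09]
-164 -0.0125 shift [-0.0082  0.0005 -0.0381] turn [ 0.02 15.01 -0.09]
```

```bash
python3 -m handwheel '[[[-0.0007,0.0005,-0.0075],[0,3,0],0.05],[[-0.002,0.0005,-0.0153],[0,6,0],0.05],[[-0.0037,0.0005,-0.023],[0,9,0],0.05],[[-0.0057,0.0005,-0.0306],[0,12,0],0.05],[[-0.0082,0.0005,-0.0381],[0,15,0],0.05]]';python3 - <<'E'
from h import *
where()
im=read_camera("scene"); cv2.imwrite("pics/scene8.png",im[:,:,::-1])
b=cv2.imread('pics/scene8.png')[170:290,330:450];cv2.imwrite('pics/d8.png',cv2.resize(b,(500,500)))
for k in(3,6,9,12,15): tgt(-164-k,-.0125)
E
```

```text
clock: 11.82
ee_pos: [0.4767, -0.1233, 0.0785]
tool_rot: [[-0.962, 0.002, 0.275], [-0.275, 0.0, -0.962], [-0.002, -1.0, 0.0]]
contact_force: [0.2, -3.1, -0.0]
finger_gap: 0.0498
t 11.82 ee [ 0.4767 -0.1233  0.0785] gap 0.0498 F [ 0.2 -3.1 -0. ] Fn 3.1 Fr 0.7 yaw th -164.1 r 0.1499 n -0.0123 handle th if touching -164.01 j [ 0.08  0.34 -0.51 -0.   -0.72  1.77]
-167 -0.0125 shift [-0.0008  0.0005 -0.0072] turn [ 0.02  2.9  -0.12]
-170 -0.0125 shift [-0.002   0.0005 -0.015 ] turn [ 0.02  5.9  -0.12]
-173 -0.0125 shift [-0.0037  0.0005 -0.0227] turn [ 0.03  8.9  -0.12]
-176 -0.0125 shift [-0.0058  0.0005 -0.0303] turn [ 0.03 11.9  -0.12]
-179 -0.0125 shift [-0.0082  0.0005 -0.0378] turn [ 0.03 14.9  -0.12]
```

View pics/d8.png

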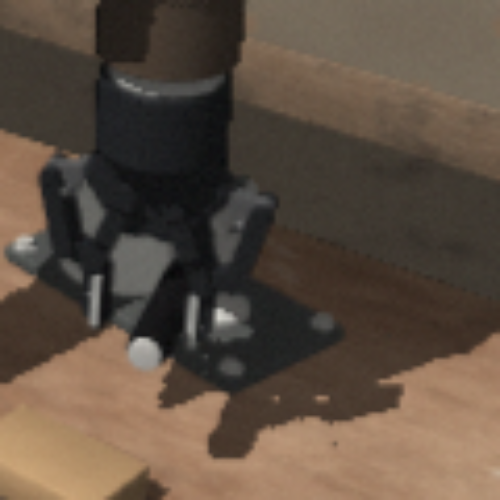

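Handle is moving with the pad, at the expected 3 N. Continue.

```bash
python3 -m handwheel '[[[-0.0007,0.0005,-0.0075],[0,3,0],0.05],[[-0.002,0.0005,-0.0153],[0,6,0],0.05],[[-0.0037,0.0005,-0.023],[0,9,-0.1],0.05],[[-0.0057,0.0005,-0.0306],[0,12,-0.1],0.05],[[-0.0082,0.0005,-0.0381],[0,15,-0.1],0.05]]';python3 - <<'E'
from h import *
where()
for k in(3,6,8,10,12): tgt(-179-k,-.0125)
E
```

```text
clock: 12.5
ee_pos: [0.4738, -0.0839, 0.0783]
tool_rot: [[-1.0, 0.0, 0.015], [-0.015, 0.0, -1.0], [-0.0, -1.0, -0.0]]
contact_force: [0.1, -2.0, -0.3]
finger_gap: 0.05
t 12.5 ee [ 0.4738 -0.0839  0.0783] gap 0.05 F [ 0.1 -2.  -0.3] Fn 2.0 Fr -0.0 yaw th -179.1 r 0.1503 n -0.0123 handle th if touching -179.05 j [ 0.16  0.32 -0.54 -0.   -0.71  1.42]
-182 -0.0125 shift [-0.0011  0.0003 -0.0077] turn [ 0.01  2.86 -0.  ]
-185 -0.0125 shift [-0.0023  0.0003 -0.0155] turn [ 0.01  5.86 -0.  ]
-187 -0.0125 shift [-0.0034  0.0003 -0.0206] turn [ 0.01  7.86 -0.  ]
-189 -0.0125 shift [-0.0046  0.0003 -0.0257] turn [ 0.01  9.86 -0.  ]
-191 -0.0125 shift [-0.0061  0.0003 -0.0308] turn [ 1.000e-02  1.186e+01 -0.000e+00]
```

```bash
python3 -m handwheel '[[[-0.001,0.0003,-0.0077],[0,2.9,0],0.05],[[-0.0023,0.0003,-0.0155],[0,5.9,0],0.05],[[-0.0034,0.0003,-0.0206],[0,7.9,0],0.05],[[-0.0046,0.0003,-0.0257],[0,9.9,0],0.05],[[-0.0061,0.0003,-0.0308],[0,11.9,0],0.05]]';python3 - <<'E'
from h import *
where()
for k in(1,2,3,4,5): tgt(-191-k,-.0125)
E
```

```text
clock: 13.12
ee_pos: [0.4787, -0.0533, 0.0781]
tool_rot: [[-0.981, -0.001, -0.192], [0.192, -0.0, -0.981], [0.001, -1.0, 0.001]]
contact_force: [-1.1, -2.3, 0.7]
finger_gap: 0.0502
t 13.12 ee [ 0.4787 -0.0533  0.0781] gap 0.0502 F [-1.1 -2.3  0.7] Fn 2.4 Fr 0.6 yaw th -191.0 r 0.1506 n -0.012 handle th if touching -190.8 j [ 0.23  0.32 -0.54  0.   -0.71  1.15]
-192 -0.0125 shift [-0.0008  0.0001 -0.003 ] turn [-0.04  0.95  0.08]
-193 -0.0125 shift [-0.0011  0.0001 -0.0056] turn [-0.04  1.95  0.08]
-194 -0.0125 shift [-0.0014  0.0001 -0.0082] turn [-0.04  2.95  0.08]
-195 -0.0125 shift [-0.0018  0.0001 -0.0108] turn [-0.04  3.95  0.08]
-196 -0.0125 shift [-0.0022  0.0001 -0.0134] turn [-0.04  4.95  0.08]
```

```bash
python3 -m handwheel '[[[-0.0008,0,-0.003],[0,1,0],0.05],[[-0.0011,0,-0.0056],[0,2,0],0.05],[[-0.0014,0,-0.0082],[0,3,0],0.05],[[-0.0018,0,-0.0108],[0,4,0],0.05],[[-0.0022,0,-0.0134],[0,5,0],0.05]]';python3 - <<'E'
from h import *
where()
for k in(1,2,3): tgt(-196-k,-.0125)
E
```

```text
clock: 13.75
ee_pos: [0.483, -0.0405, 0.078]
tool_rot: [[-0.961, -0.002, -0.278], [0.278, -0.0, -0.961], [0.002, -1.0, 0.001]]
contact_force: [-2.2, -2.0, 1.8]
finger_gap: 0.0501
t 13.75 ee [ 0.483  -0.0405  0.078 ] gap 0.0501 F [-2.2 -2.   1.8] Fn 2.5 Fr 1.6 yaw th -196.1 r 0.1504 n -0.0121 handle th if touching -195.96 j [ 0.25  0.33 -0.53 -0.   -0.71  1.04]
-197 -0.0125 shift [-0.0007 -0.0001 -0.0027] turn [-0.06  0.88  0.13]
-198 -0.0125 shift [-0.0009 -0.0001 -0.0053] turn [-0.07  1.88  0.12]
-199 -0.0125 shift [-0.0013 -0.0001 -0.0079] turn [-0.07  2.88  0.12]
```

```bash
python3 -m handwheel '[[[-0.0006,0,-0.0025],[0,0.9,0.1],0.05],[[-0.0009,0,-0.0053],[0,1.9,0.1],0.05],[[-0.0013,0,-0.0079],[0,2.9,0.1],0.05],[[-0.0013,0,-0.0079],[0,2.9,0.1],0.05]]';python3 - <<'E'
from h import *
where()
for k in(1,2,3): tgt(-199-k,-.0125)
E
```

```text
clock: 14.25
ee_pos: [0.4868, -0.0329, 0.078]
tool_rot: [[-0.945, -0.0, -0.326], [0.326, -0.001, -0.945], [-0.0, -1.0, 0.001]]
contact_force: [-1.9, -2.0, 1.0]
finger_gap: 0.05
t 14.25 ee [ 0.4868 -0.0329  0.078 ] gap 0.05 F [-1.9 -2.   1. ] Fn 2.5 Fr 1.2 yaw th -199.0 r 0.1497 n -0.0129 handle th if touching -199.15 j [ 0.27  0.33 -0.52  0.   -0.71  0.97]
-200 -0.0125 shift [ 0.     -0.0001 -0.0022] turn [-0.04  0.98 -0.01]
-201 -0.0125 shift [-0.0003 -0.0001 -0.0048] turn [-0.04  1.98 -0.01]
-202 -0.0125 shift [-0.0006 -0.0001 -0.0074] turn [-0.04  2.98 -0.01]
```

```bash
python3 -m handwheel '[[[-0.0001,0,-0.0024],[0,1,0],0.05],[[-0.0004,0,-0.0048],[0,2,0],0.05],[[-0.0006,0,-0.0074],[0,3,0],0.05],[[-0.0006,0,-0.0074],[0,3,0],0.05]]';python3 - <<'E'
from h import *
where()
for k in(1,2,3): tgt(-202-k,-.0125)
E
```

```text
clock: 14.75
ee_pos: [0.4902, -0.0258, 0.078]
tool_rot: [[-0.927, 0.001, -0.375], [0.375, -0.0, -0.927], [-0.001, -1.0, 0.0]]
contact_force: [-1.7, -1.0, -1.4]
finger_gap: 0.0502
t 14.75 ee [ 0.4902 -0.0258  0.078 ] gap 0.0502 F [-1.7 -1.  -1.4] Fn 1.6 Fr 1.2 yaw th -202.0 r 0.1498 n -0.0129 handle th if touching -202.15 j [ 0.28  0.34 -0.52  0.   -0.72  0.91]
-203 -0.0125 shift [-0.      0.     -0.0021] turn [-0.01  0.99 -0.04]
-204 -0.0125 shift [-0.0003  0.     -0.0048] turn [-0.    1.99 -0.04]
-205 -0.0125 shift [-0.0006  0.     -0.0074] turn [-0.    2.99 -0.04]
```

```bash
python3 -m handwheel '[[[-0.0001,0,-0.0024],[0,1,0],0.05],[[-0.0004,0,-0.0048],[0,2,0],0.05],[[-0.0006,0,-0.0074],[0,3,0],0.05],[[-0.0006,0,-0.0074],[0,3,0],0.05]]';python3 - <<'E'
from h import *
where()
for k in(1,2,3): tgt(-205-k,-.0125)
E
```

```text
clock: 15.25
ee_pos: [0.4938, -0.0188, 0.078]
tool_rot: [[-0.906, 0.001, -0.423], [0.423, -0.0, -0.906], [-0.001, -1.0, -0.0]]
contact_force: [-0.8, -0.6, -0.2]
finger_gap: 0.0502
t 15.25 ee [ 0.4938 -0.0188  0.078 ] gap 0.0502 F [-0.8 -0.6 -0.2] Fn 0.9 Fr 0.5 yaw th -205.0 r 0.1499 n -0.0129 handle th if touching -205.14 j [ 0.29  0.34 -0.51  0.   -0.72  0.84]
-206 -0.0125 shift [-0.0001  0.     -0.0022] turn [ 0.03  0.98 -0.06]
-207 -0.0125 shift [-0.0004  0.     -0.0048] turn [ 0.03  1.98 -0.06]
-208 -0.0125 shift [-0.0007  0.     -0.0074] turn [ 0.03  2.98 -0.06]
```

```bash
python3 -m handwheel '[[[-0.0001,0,-0.0024],[0,1,0],0.05],[[-0.0004,0,-0.0048],[0,2,0],0.05],[[-0.0006,0,-0.0074],[0,3,0],0.05]]';python3 - <<'E'
from h import *
where()
for k in(1,2,3): tgt(-208-k,-.0125)
E
```

```text
clock: 15.62
ee_pos: [0.4977, -0.0123, 0.0781]
tool_rot: [[-0.882, 0.002, -0.471], [0.471, -0.0, -0.882], [-0.001, -1.0, -0.001]]
contact_force: [0.1, -3.1, -0.4]
finger_gap: 0.0497
t 15.62 ee [ 0.4977 -0.0123  0.0781] gap 0.0497 F [ 0.1 -3.1 -0.4] Fn 2.7 Fr -1.6 yaw th -208.1 r 0.15 n -0.0125 handle th if touching -208.14 j [ 0.3   0.35 -0.5   0.   -0.72  0.78]
-209 -0.0125 shift [-0.0002  0.0001 -0.0024] turn [ 0.04  0.92 -0.08]
-210 -0.0125 shift [-0.0005  0.0001 -0.005 ] turn [ 0.04  1.92 -0.08]
-211 -0.0125 shift [-0.0008  0.0001 -0.0076] turn [ 0.04  2.92 -0.08]
```

```bash
python3 -m handwheel '[[[-0.0002,0,-0.0024],[0,0.9,0],0.05],[[-0.0005,0,-0.005],[0,1.9,0],0.05],[[-0.0008,0,-0.0076],[0,2.9,-0.1],0.05]]';python3 - <<'E'
from h import *
where()
for k in(1,2,3): tgt(-211-k,-.0125)
E
```

```text
clock: 16.0
ee_pos: [0.502, -0.0058, 0.078]
tool_rot: [[-0.857, -0.0, -0.516], [0.516, 0.001, -0.857], [0.001, -1.0, -0.0]]
contact_force: [-1.2, -2.0, 0.4]
finger_gap: 0.0502
t 16.0 ee [ 0.502  -0.0058  0.078 ] gap 0.0502 F [-1.2 -2.   0.4] Fn 2.3 Fr 0.0 yaw th -211.0 r 0.1501 n -0.0125 handle th if touching -211.01 j [ 0.31  0.35 -0.49 -0.   -0.73  0.72]
-212 -0.0125 shift [-0.0004  0.     -0.0025] turn [0.03 0.96 0.04]
-213 -0.0125 shift [-0.0007  0.     -0.0051] turn [0.03 1.96 0.04]
-214 -0.0125 shift [-0.001   0.     -0.0077] turn [0.03 2.96 0.04]
```

```bash
python3 -m handwheel '[[[-0.0003,0,-0.0025],[0,0.9,0],0.05],[[-0.0006,0,-0.0051],[0,1.9,0],0.05],[[-0.001,0,-0.0077],[0,2.9,0],0.05]]';python3 - <<'E'
from h import *
where()
for k in(1,2,3): tgt(-214-k,-.0125)
E
```

```text
clock: 16.38
ee_pos: [0.5066, 0.0004, 0.078]
tool_rot: [[-0.829, -0.001, -0.559], [0.559, 0.001, -0.829], [0.001, -1.0, -0.0]]
contact_force: [-2.2, -1.3, 0.1]
finger_gap: 0.0502
t 16.38 ee [5.066e-01 4.000e-04 7.800e-02] gap 0.0502 F [-2.2 -1.3  0.1] Fn 2.3 Fr 1.1 yaw th -214.0 r 0.1502 n -0.0124 handle th if touching -213.95 j [ 0.32  0.36 -0.48 -0.   -0.73  0.66]
-215 -0.0125 shift [-0.0004 -0.0001 -0.0027] turn [0.   0.98 0.07]
-216 -0.0125 shift [-0.0007 -0.0001 -0.0053] turn [0.   1.98 0.07]
-217 -0.0125 shift [-0.0011 -0.0001 -0.0079] turn [-0.    2.98  0.07]
```

```bash
python3 -m handwheel '[[[-0.0003,0,-0.0025],[0,0.9,0],0.05],[[-0.0006,0,-0.0051],[0,1.9,0],0.05],[[-0.001,0,-0.0077],[0,2.9,0],0.05]]';python3 - <<'E'
from h import *
where()
for k in(1,2,3): tgt(-217-k,-.0125)
for n in("scene","top"):
    im=read_camera(n); cv2.imwrite(f"pics/{n}9.png",im[:,:,::-1])
a=cv2.imread('pics/top9.png')[120:240,280:400];b=cv2.imread('pics/scene9.png')[170:290,320:440]
cv2.imwrite('pics/d9.png',np.hstack([cv2.resize(a,(400,400)),cv2.resize(b,(400,400))]))
E
```

```text
clock: 16.75
ee_pos: [0.51, 0.0043, 0.0774]
tool_rot: [[-0.799, -0.006, -0.601], [0.601, -0.003, -0.799], [0.003, -1.0, 0.006]]
contact_force: [-2.5, -10.0, 0.3]
finger_gap: 0.0499
t 16.75 ee [0.51   0.0043 0.0774] gap 0.0499 F [ -2.5 -10.    0.3] Fn 9.5 Fr -4.1 yaw th -217.0 r 0.1503 n -0.0098 handle th if touching -215.95 j [ 0.33  0.37 -0.47  0.   -0.74  0.6 ]
-218 -0.0125 shift [-0.0006 -0.0006 -0.0054] turn [-0.33  1.04  0.18]
-219 -0.0125 shift [-0.0009 -0.0006 -0.008 ] turn [-0.33  2.04  0.18]
-220 -0.0125 shift [-0.0012 -0.0006 -0.0106] turn [-0.33  3.04  0.17]
```

View pics/d9.png

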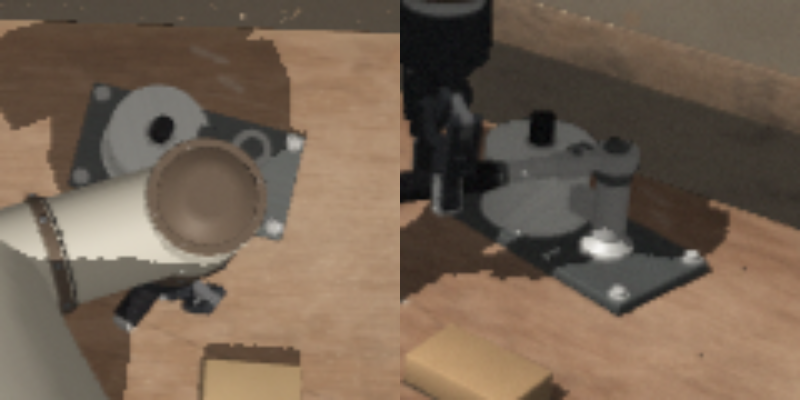

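```bash
python3 -m handwheel '[[[-0.0003,-0.0006,-0.004],[-0.3,0.5,0.2],0.05],[[-0.0006,-0.0006,-0.0054],[-0.3,1,0.2],0.05],[[-0.0006,-0.0006,-0.0054],[-0.3,1,0.2],0.05]]';python3 - <<'E'
from h import *
where()
for k in(1,2,3): tgt(-218-k,-.0125)
E
```

```text
clock: 17.23
ee_pos: [0.5116, 0.0062, 0.0774]
tool_rot: [[-0.788, -0.005, -0.615], [0.615, -0.004, -0.788], [0.002, -1.0, 0.006]]
contact_force: [-2.2, -9.9, 1.0]
finger_gap: 0.0498
t 17.23 ee [0.5116 0.0062 0.0774] gap 0.0498 F [-2.2 -9.9  1. ] Fn 9.2 Fr -4.3 yaw th -218.0 r 0.1504 n -0.0096 handle th if touching -216.92 j [ 0.33  0.37 -0.46  0.   -0.74  0.58]
-219 -0.0125 shift [-0.0006 -0.0007 -0.0055] turn [-0.37  1.02  0.11]
-220 -0.0125 shift [-0.0009 -0.0007 -0.0081] turn [-0.37  2.02  0.11]
-221 -0.0125 shift [-0.0012 -0.0007 -0.0107] turn [-0.37  3.02  0.1 ]
```

```bash
python3 -m handwheel '[[[-0.0006,-0.0006,-0.0055],[-0.3,1,0.1],0.05],[[-0.0009,-0.0006,-0.0081],[-0.3,2,0.1],0.05],[[-0.001,-0.0006,-0.0091],[-0.3,2.4,0.1],0.05],[[-0.001,-0.0006,-0.0091],[-0.3,2.4,0.1],0.05]]';python3 - <<'E'
from h import *
where()
tgt(-219,-.006);tgt(-217,-.003)
im=read_camera('scene'); cv2.imwrite("pics/scene10.png",im[:,:,::-1])
b=im[180:250,320:420,::-1];cv2.imwrite('pics/d10.png',cv2.resize(b,(800,560),interpolation=cv2.INTER_CUBIC))
E
```

```text
clock: 17.73
ee_pos: [0.5155, 0.0105, 0.0772]
tool_rot: [[-0.761, -0.007, -0.648], [0.648, -0.005, -0.761], [0.003, -1.0, 0.008]]
contact_force: [-2.9, -10.1, 1.5]
finger_gap: 0.0501
t 17.73 ee [0.5155 0.0105 0.0772] gap 0.0501 F [ -2.9 -10.1   1.5] Fn 9.5 Fr -4.3 yaw th -220.4 r 0.1504 n -0.009 handle th if touching -219.07 j [ 0.34  0.38 -0.45  0.   -0.75  0.53]
-219 -0.006 shift [-0.0003 -0.0008  0.0067] turn [-0.47 -1.42  0.15]
-217 -0.003 shift [-0.0005 -0.0007  0.0149] turn [-0.46 -3.42  0.16]
```

View pics/d10.png

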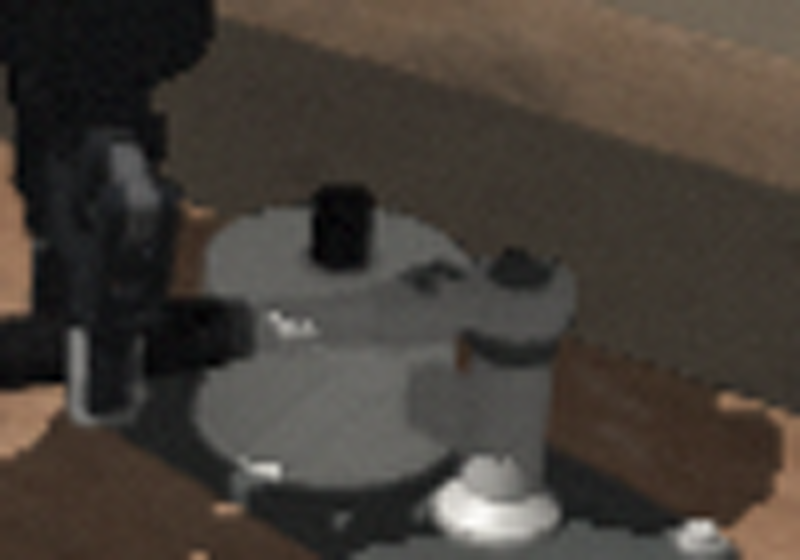

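```bash
python3 -m handwheel '[[[-0.0006,0,-0.0045],[0,0.5,0.1],0.05],[[-0.0006,0,-0.0057],[0,0.9,0.1],0.05],[[-0.0006,0,-0.0057],[0,0.9,0.1],0.05]]';python3 - <<'E'
from h import *
where()
tgt(-219,-.007);tgt(-217.5,-.004);tgt(-216,0);tgt(-215.3,0)
E
```

```text
clock: 18.15
ee_pos: [0.5169, 0.0121, 0.0765]
tool_rot: [[-0.75, -0.013, -0.661], [0.661, -0.01, -0.75], [0.003, -1.0, 0.016]]
contact_force: [-3.6, -9.2, 1.7]
finger_gap: 0.05
t 18.15 ee [0.5169 0.0121 0.0765] gap 0.05 F [-3.6 -9.2  1.7] Fn 9.3 Fr -3.4 yaw th -221.4 r 0.1505 n -0.0086 handle th if touching -219.9 j [ 0.34  0.38 -0.45  0.01 -0.76  0.5 ]
-219 -0.007 shift [-0.0004 -0.0014  0.0079] turn [-0.89 -2.37  0.21]
-217.5 -0.004 shift [-0.0006 -0.0013  0.0148] turn [-0.89 -3.87  0.22]
-216 0 shift [-0.0012 -0.0011  0.0227] turn [-0.89 -5.37  0.24]
-215.3 0 shift [-0.0014 -0.0011  0.0245] turn [-0.89 -6.07  0.24]
```

```bash
python3 -m handwheel '[[[-0.0002,-0.001,0.004],[-0.4,-1,0.1],0.05],[[-0.0004,-0.0013,0.008],[-0.9,-2.4,0.2],0.05],[[-0.0005,-0.0013,0.0115],[-0.9,-3.2,0.2],0.05],[[-0.0006,-0.0013,0.015],[-0.9,-3.9,0.2],0.05],[[-0.0008,-0.0013,0.018],[-0.9,-4.5,0.2],0.05]]';python3 - <<'E'
from h import *
where()
tgt(-215.3,0)
E
```

```text
clock: 18.77
ee_pos: [0.5067, -0.0014, 0.0785]
tool_rot: [[-0.8, 0.002, -0.6], [0.6, 0.002, -0.8], [-0.001, -1.0, -0.003]]
contact_force: [-0.2, 0.8, 0.8]
finger_gap: 0.05
t 18.77 ee [ 0.5067 -0.0014  0.0785] gap 0.05 F [-0.2  0.8  0.8] Fn -0.5 Fr 0.6 yaw th -216.8 r 0.1495 n -0.0036 handle th if touching -213.43 j [ 0.32  0.36 -0.48 -0.   -0.73  0.61]
-215.3 0 shift [0.0004 0.0004 0.0076] turn [ 0.15 -1.55 -0.05]
```

```bash
python3 -m handwheel '[[[0,0,0.007],[0,-1.5,0],0.055],[[0,0,0.007],[0,-1.5,0],0.055],[[0,-0.03,0.007],[0,-1.5,0],0.055],[[0,-0.08,0.007],[0,-1.5,0],0.055],[[0,-0.14,0.007],[0,-1.5,0],0.055]]';python3 -m handwheel '[[[0.04,-0.02,0],[0,0,0],0.055],[[0.08,-0.04,0],[0,0,0],0.055],[[0.12,-0.05,0],[0,0,0],0.055],[[0.12,-0.05,0],[0,0,0],0.055],[[0.12,-0.05,0],[0,0,0],0.055]]';python3 - <<'E'
from h import *
where()
for n in("scene","top"):
    im=read_camera(n); cv2.imwrite(f"pics/{n}11.png",im[:,:,::-1])
a=cv2.imread('pics/top11.png')[120:240,280:400];b=cv2.imread('pics/scene11.png')[180:280,320:420]
cv2.imwrite('pics/d11.png',np.hstack([cv2.resize(a,(400,400)),cv2.resize(b,(400,400))]))
E
```

```text
clock: 19.4
ee_pos: [0.5016, -0.0071, 0.2192]
tool_rot: [[-0.816, 0.0, -0.578], [0.578, 0.001, -0.816], [0.0, -1.0, -0.001]]
contact_force: [1.9, 0.2, 0.3]
finger_gap: 0.0549
clock: 20.02
ee_pos: [0.4039, 0.0624, 0.2694]
tool_rot: [[-0.816, 0.001, -0.578], [0.578, 0.001, -0.816], [0.0, -1.0, -0.002]]
contact_force: [0.8, -0.1, 0.5]
finger_gap: 0.055
t 20.02 ee [0.4039 0.0624 0.2694] gap 0.055 F [ 0.8 -0.1  0.5] Fn -0.4 Fr -0.7 yaw th -215.3 r 0.2701 n -0.0002 handle th if touching -212.18 j [ 0.55 -0.03 -0.41 -0.   -1.19  0.4 ]
```

View pics/d11.png

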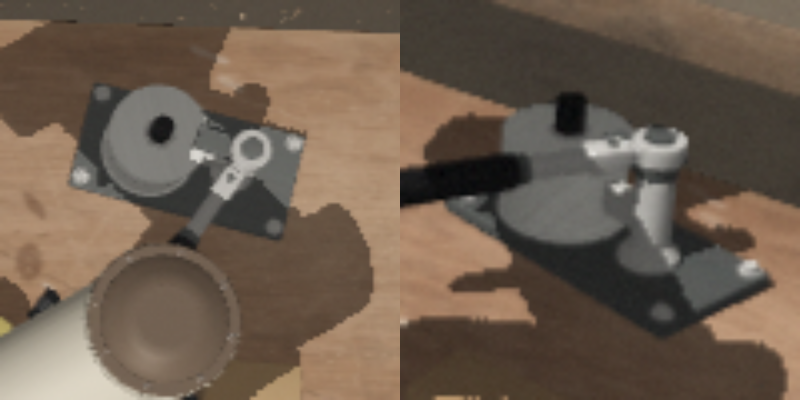

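View pics/top11.png

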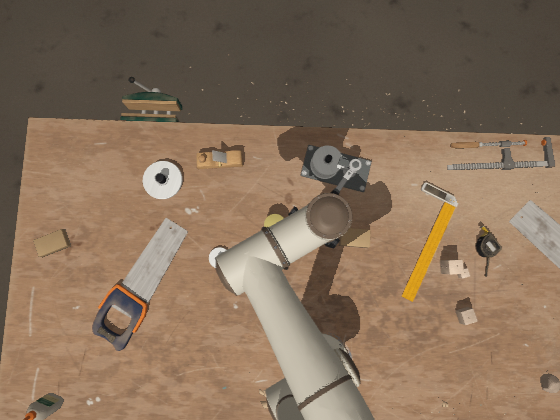

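```bash
python3 -m handwheel '[[[0,-0.01,-0.05],[0,0,0],0.055],[[0,-0.02,-0.1],[0,0,0],0.055],[[0,-0.02,-0.15],[0,0,0],0.055],[[0,-0.02,-0.2],[0,0,0],0.055],[[0,-0.02,-0.24],[0,0,0],0.055]]';python3 -m handwheel '[[[0,0,-0.04],[0,0,0],0.055],[[0,0,-0.08],[0,0,0],0.055],[[0,0,-0.08],[0,0,0],0.055]]';python3 - <<'E'
from h import *
where()
for n in("scene","top"):
    im=read_camera(n); cv2.imwrite(f"pics/{n}12.png",im[:,:,::-1])
a=cv2.imread('pics/top12.png')[135:235,290:390];b=cv2.imread('pics/scene12.png')[180:280,320:420]
cv2.imwrite('pics/d12.png',cv2.resize(a,(600,600),interpolation=cv2.INTER_CUBIC))
E
```

```text
clock: 20.75
ee_pos: [0.545, 0.2585, 0.2871]
tool_rot: [[-0.815, -0.002, -0.58], [0.58, -0.001, -0.815], [0.001, -1.0, 0.002]]
contact_force: [-0.7, -0.9, -0.1]
finger_gap: 0.0551
clock: 21.12
ee_pos: [0.5931, 0.3248, 0.2829]
tool_rot: [[-0.814, -0.006, -0.581], [0.581, -0.004, -0.814], [0.003, -1.0, 0.007]]
contact_force: [-0.1, 0.6, -0.4]
finger_gap: 0.0548
t 21.12 ee [0.5931 0.3248 0.2829] gap 0.0548 F [-0.1  0.6 -0.4] Fn -0.4 Fr 0.4 yaw th -215.5 r 0.2684 n -0.3228 handle th if touching -264.41 j [ 0.74  0.45  0.24 -0.   -1.37  0.21]
```

View pics/d12.png

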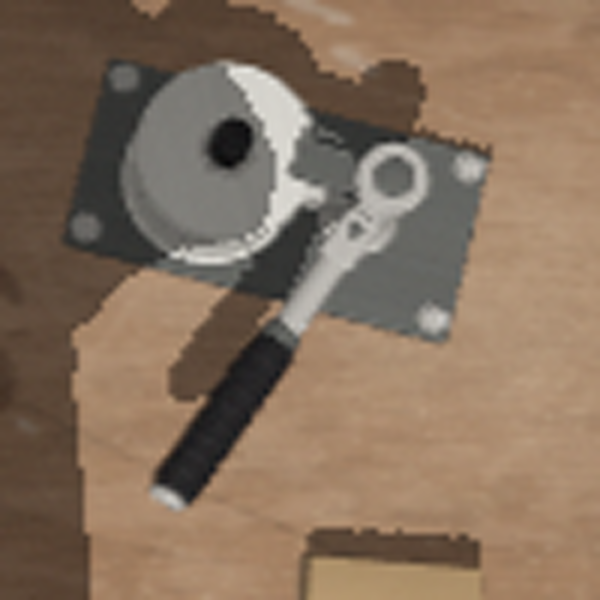

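View pics/scene12.png

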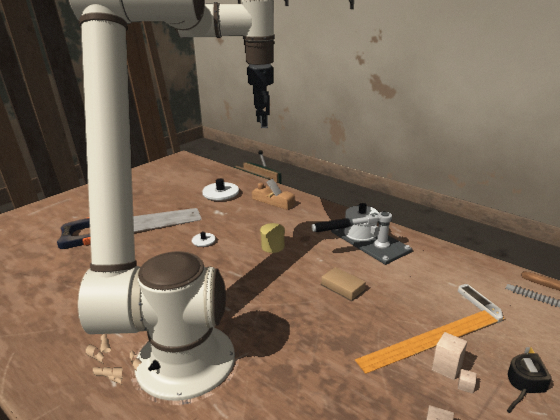

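```bash
python3 - <<'E'
from edge import *
f=lambda c,z:onz('top',(290+c[0]/6-.4,135+c[1]/6-.4),z)[:2]
r=f((392,180),.109);j=f((354,229),.109);s=f((283,333),.1);e=f((170,497),.1)
A=lambda p,q:round(np.degrees(np.arctan2(*(q-p)[::-1]))-360,1)
print(r,j,s,e,'bolt-joint',A(r,j),'bolt-end',A(r,e),'start-end',A(s,e),'joint-end',A(j,e),np.linalg.norm(e-r))
a=cv2.imread('pics/top12.png');b=cv2.imread('pics/scene12.png')
c=[.6445,-.0105]
for i in range(2):c=edges(a,'top',c,.078,.048,D(np.r_[-20:100:5]))
c=[.6445,-.0105]
for i in range(2):c=edges(b,'scene',c,.078,.048,D(np.r_[0:120:5]))
E
```

```text
[ 0.62382833 -0.09347309] [ 0.59744418 -0.07392186] [ 0.54375303 -0.03926209] [0.45733123 0.0177587 ] bolt-joint -216.5 bolt-end -213.7 start-end -213.4 joint-end -213.2 0.20023435475689316
top 24 [ 0.6441 -0.0114] rms 0.0016 free [ 0.6386 -0.0148  0.0538]
top 24 [ 0.6441 -0.0113] rms 0.0015 free [ 0.6388 -0.0144  0.0535]
scene 17 [ 0.6433 -0.0124] rms 0.0015 free [ 0.6418 -0.0152  0.0508]
scene 18 [ 0.6443 -0.0124] rms 0.0016 free [ 0.6425 -0.0157  0.0511]
```

```bash
python3 - <<'E'
from plant import *
print(sign_off())
E
```

```text
the job is handed in; nothing more can be done
None
```

The pressure pot is closed: the cover sits on its rim, the bolt is tight, and the dog is over the cover. I handed the job in at about 21 s of the 67 s allowed.

- **Cover:** I took the 96 mm cover by its knob and lowered it level onto the rim. It touched down at the expected height with about 6 N of contact, and only then did I let go. In later pictures it sits level. My circle fits put it within about 2 mm of the pot centre, though they were rougher than the earlier ones.
- **Wrench:** I swung it clockwise with about 3 N. The force then rose to about 10 N and stayed there while the handle bent, so it broke over. I estimated the bend at 0.09 to 0.137 rad as it happened, and up to about 0.145 rad using the final picture. Both are past the 0.06 rad click and under the 0.16 rad limit, but the bend was never measured directly.
- **Eased off:** The last pictures show the handle straight to within what they can resolve. The short joint-to-bolt line came out about 3° different from the others, which I put down to pixel error. The dog points about 5° from the direction to the pot centre, over the flange.
- **At the end:** The tin, sanding block and plane look unmoved by eye. The robot is clear of everything.

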